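# Third hand at the polishing lathe: seat the taper arbor and hold it home

## Task

Get the loose taper arbor ready for its set screw: roll it on its mat until the screw faces straight up, then, keeping the screw upward, slide the arbor onto the polishing lathe's bare spindle until it is home against the shoulder. Keep pressing it steadily endways with about 10 N, so that the spring behind the spindle is taken up but never bottoms, and finish while holding it there, because a colleague will then tighten the screw from above. Leave the other things on the bench alone.

Things in the scene. Friction and masses are not known exactly. Their poses are not given: they have to be found in the camera images.
- arbor: Loose steel arbor on a dark 2 mm rubber mat, 0.2 kg: round barrel 26 mm in diameter, 64 mm long, then a screw point tapering 18 to 5 mm, 55 mm long, clear of the mat. Origin on the axis (15 mm above the bench), 40 mm from the bore's mouth, near its centre of mass: grip here across the axis. x runs along the axis from bore to point, z out through the set screw.
- set_screw (a point): The set screw: a dark 10 mm disc flush in the side of the barrel (axes as the arbor's), 23 mm from the arbor's origin towards the bore; at first it faces sideways. Rolled by a distance s the barrel turns by s / 13 mm; a fingertip that presses lightly (about 4 N) on its top, 28 mm above the bench, and drags it along travels 2 s. It stays where it is left.
- bore_mouth (a point): Centre of the open end of the arbor's bore (axes as the arbor's). The bore is 14.4 mm wide and 40 mm deep.
- shoulder (a point): Centre of the flat shoulder, 29 mm in diameter, at the root of the lathe's bare spindle; moves with the joint. x points outward along the spindle, z up. The spindle is level, 175 mm above the bench, 12 mm in diameter, 34 mm long, its last 9 mm coned to 5 mm; it cannot turn. The arbor is home when its bore mouth meets the shoulder, both x axes alike.
- lathe: Polishing lathe, fixed to the bench: white ribbed motor 120 mm long, 100 mm in diameter, on a pedestal and base 130 x 90 mm; a bristle wheel on one end, the bare spindle on the other. Origin under its middle, 104 mm behind the shoulder; x towards the bare spindle, z up. Its ribs rise 54 mm above the spindle's axis and end 69 mm behind the shoulder; a nose 52 mm in diameter lies between.
- spindle (a joint): How far the spindle is pushed into the lathe against its spring, m: 0 free, stop at 0.0055. It starts to move at 3 N and takes 3 N more for each mm (10 N at 0.0023).
- bench_lamp: Bench lamp on the bench edge at the robot's left, an obstacle for the arm: its 20 mm pole stands 148 mm from the origin along the lamp's own -y and rises to 0.68 m above the bench; from its top a bar and a flat head (360 mm along x, 85 mm along y, its middle 175 mm along +y) reach out along +y, 0.64 to 0.68 m above the bench. Draw the arm up and back to pass it.
- speaker: Obstacle: black loudspeaker box beyond the mat, 110 x 95 mm, 190 mm high, origin under its middle.
- small_burner: Obstacle: small gas burner on a thin steel plate, 62 mm in diameter, 60 mm high, a hose up to 76 mm high leads to it; origin under its middle.
- cast_for_polish: Bystander: yellow plaster dental cast, 52 x 67 x 26 mm, origin under its middle.
- felt_disc: Bystander: grey round felt disc, 64 mm in diameter, 12 mm high, origin under its middle.
- jar_a: Bystander: one of three small jars, 36 mm in diameter, 43 mm high, that stand together; origin under its middle.
- jar_b: Bystander: another such jar.
- jar_c: Bystander: another such jar.

How it is judged (in metres and radians):
On the way, in this order (a step that is already met when the one before it is completed fails the run):
1. the arbor lies on the mat or bench, at rest, with its set screw facing up (within 14 degrees) (angle between arbor's own z axis and vertical below 0.25 rad and height (world z) of arbor below 0.018 m and angle between arbor's own x axis and vertical above 1.5 rad and angular speed of arbor below 0.4 rad/s), for 0.3 s.
2. the arbor is home on the spindle, its bore mouth on the shoulder, and pressed (about 6 to 16 N) (x of bore_mouth in the frame of shoulder below 0.003 m and distance between bore_mouth and shoulder below 0.004 m and angle between the x axis of arbor and the x axis of shoulder, either way round below 0.08 rad and value of joint spindle between 0.001 and 0.0043 m), for 0.2 s.
At the end, for the whole second after the job is handed in: Through the last second the robot holds the arbor on the spindle, bore mouth within 3 mm of the shoulder and the axes within 4.5 degrees, set screw within 14 degrees of straight up, at rest, and the spindle pushed in by 1.0 to 4.3 mm (about 6 to 16 N) (all of step 2 and angle between arbor's own z axis and vertical below 0.25 rad and contact force between the fingers and arbor above 2 N and contact force between arbor and spindle above 4 N and linear speed of arbor below 0.01 m/s); the arm keeps its last pose, push and grip.
It fails at once if the spindle was driven to the end of its spring (pushed in beyond 5.2 mm, about 18 N) (value of joint spindle above 0.0052 m).
It fails at once if another thing on the bench was moved by more than 30 mm (distance of any of cast_for_polish, felt_disc, jar_a, jar_b, jar_c from where it was at the start of the episode above 0.03 m).
It also fails if it takes over 64 s, if anything falls off the work surface, if the arm or the gripper's body presses on something with over 40 N, if the wrist force passes 120 N, or if a joint passes its speed limit or range.

## Robot

A 6-joint arm with a two-finger parallel gripper is mounted at the origin on a cart in front of the work surface, level with it; the furniture and walls round the work are solid. World frame = base frame: x ahead of the robot, y to its left, z up, the work surface at z = 0. Lengths are in mm, angles in rad, forces in N, time in s.
With the tool pointing down it reaches from about 300 to 875 mm from the base axis. Payload 4.2 kg.
Tool frame: the origin (TCP) lies between the finger pads; the fingertips stand 22 mm ahead of it and the grasp point (between the pads) lies 3 mm ahead of it; z points along the fingers, y is the line along which they close (so a half turn about z gives the same grasp; the last joint's range is limited). The gripper opens to 85 mm and grips with 20 to 120 N. Pads are 22 mm wide; open, the fingers measure 114 mm over their backs; the gripper's body (76 mm by 85 mm) begins 54 mm behind the grasp point. The pads swing forward as they close: fully open they stand 13 mm farther back than shut.
Start: joints at [1.147, 0.32, 1.565, -0, 1.257, -0.02], TCP at [225.929, 528.768, 253.338] pointing down, gripper open.
Joint ranges: [-3.11, 3.11], [-0.84, 2.01], [0.21, 2.61], [-1.34, 4.49], [0.05, 2.63], [-2.56, 2.56]. Speed limits (rad/s): [2.57, 2.57, 3.14, 3.14, 3.14, 3.14].

## Interface

Orientations are given as a rotation vector (axis times angle).
In Python, from station import ctrl gives the robot as it stands.
- The arm moves only by the shell command python3 shift.py 'ROWS' [FORCE]. ROWS is rows parted by semicolons, their numbers by spaces, 1 to 20 of them, each of 7 numbers: dx, dy, dz in mm, then a rotation vector rx, ry, rz in rad, then the opening from 0.0 (shut) to 1.0 (fully open); each row shifts and turns the commanded pose from where the row before left it, along the tool's axes as they then stand; what a row does not reach is not made up. A row lasts 1/8 s, in which the tool goes at most 62.5 mm and 0.188 rad, less where a joint would pass 70% of its speed; a pose out of reach is approached as far as the arm can. The fingers move at their own pace and stop on an object; FORCE is the grip in N (left out, the last holds). Time passes only in rows, so rows that do not move let the fingers close. It prints the time, the measured TCP pose, the force, the opening and the grip force at its end.
- ctrl.get_obs(): the state, without advancing time (a new reading comes with each control period).
- ctrl.camera(name): name is "scene" or "top" or "wrist"; returns the picture (384x512x3 uint8, red, green, blue); there is no depth.
- ctrl.camera_params(name): a dict with "mtx" (3x3 intrinsics, pixels), "D" ([k1, k2, p1, p2, k3] as OpenCV has them; the pictures are not rectified), "rvec" (rotation vector, rad) and "tvec" (3), from world to camera coordinates, as OpenCV has them. Camera axes: x right, y down, z forward; pixel columns grow to the right and rows downward; lengths in mm; the calibration is good to about 2 mm. A picture is of the moment at which its call begins: read the wrist's pose just before it. camera_params takes no time and is no camera call; for the wrist camera it gives the pose at the moment of the call.
- ctrl.sign_off(): hands the job in; it is judged then, once.
The state is a dict: "time_s": time; "joint_pos": joint angles; "dq": joint speeds; "joint_torque": joint torques, N m; "position": TCP position; "tcp_rot": TCP orientation; "wrist_force": force on the tool from outside, world axes, zero at the start; "torque": the same for the moment, N m; "grip_width": opening from 0.0 (shut) to 1.0 (fully open); "gripper_force": force on a finger pad.
Only numpy, scipy, OpenCV 4.12 (cv2) and the standard library are available. Lean on these libraries where they do the work, as an engineer would, in place of code of your own. Each camera call takes 0.05 s, during which the arm holds its last target. There are 200 camera calls.

## Working session

There is one attempt and no reset: what is moved stays moved. The work goes in short steps, Python scripts to look and compute and a shell command to move; the robot and the scene stay as the last step left them, time stands still between calls to the robot, and variables do not carry over. Pictures are saved under pics/ and viewed, at most 10 in all, crops included, and the job is handed in when it is done.

```bash
ls; mkdir -p pics
python3 - <<'E'
from station import ctrl
import cv2
for n in("top","scene"):
    im=ctrl.camera(n); cv2.imwrite(f"pics/{n}0.png",cv2.cvtColor(im,cv2.COLOR_RGB2BGR))
    print(n,ctrl.camera_params(n))
print(ctrl.get_obs())
E
```

```text
pics
shift.py
station.py
top {'mtx': array([[451.5536926 ,   0.        , 256.08227064],
       [  0.        , 451.5536926 , 194.11217446],
       [  0.        ,   0.        ,   1.        ]]), 'D': array([-0.12803879,  0.        ,  0.        ,  0.        ,  0.        ]), 'rvec': array([ 2.17852224, -2.03858898,  0.21690587]), 'tvec': array([  41.47018676,  585.10122628, 1083.13811504])}
scene {'mtx': array([[367.76755113,   0.        , 254.04512343],
       [  0.        , 367.76755113, 193.37493574],
       [  0.        ,   0.        ,   1.        ]]), 'D': array([-0.05623838,  0.        ,  0.        ,  0.        ,  0.        ]), 'rvec': array([ 1.85048672, -1.02335943,  0.63575697]), 'tvec': array([-207.18698612,  320.3346076 ,  669.87551158])}
{'time_s': 0.1, 'joint_pos': array([ 1.14698036e+00,  3.20218621e-01,  1.56552540e+00,  2.12376866e-05,
        1.25738476e+00, -2.00104517e-02]), 'dq': array([-0.00065028, -0.00016676, -0.00274721, -0.00066599,  0.00069513,
       -0.0005785 ]), 'joint_torque': array([ 5.52544225e-04, -4.16415167e+01, -2.34701586e+01, -9.32279772e-05,
        4.94646010e-03, -5.15343501e-06]), 'position': array([225.77487178, 528.41350727, 252.58395167]), 'tcp_rot': array([-6.29933684e-01, -3.07742335e+00,  2.34651852e-03]), 'wrist_force': array([ 0.95139753, -0.47848727,  0.00371738]), 'torque': array([-0.0389148 , -0.04550593, -0.01463461]), 'gripper_force': 0.0, 'grip_width': 0.9957729674514676}
```

View pics/top0.png

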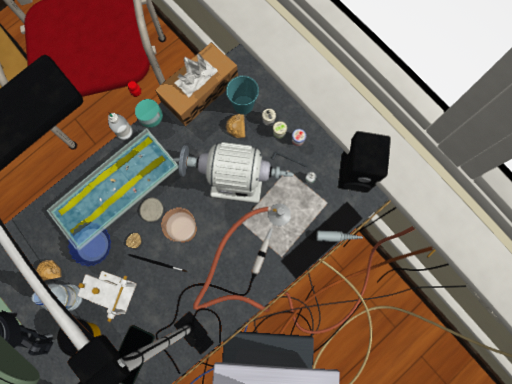

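View pics/scene0.png

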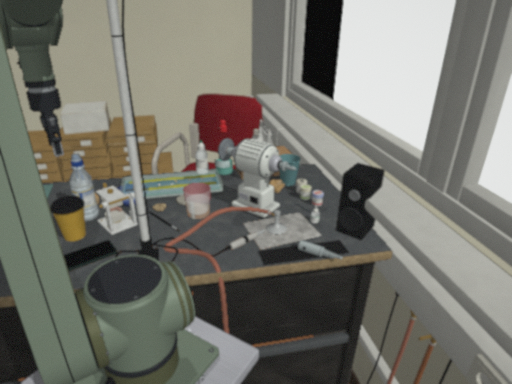

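The top view shows the arbor near px (337,237) on the dark mat. The lathe is at (235,168) with its spindle pointing right to about (285,173), and the speaker is at (365,160). In the scene view the arbor is at (320,250).

```bash
cat > h.py <<'E'
import numpy as np, cv2
from station import ctrl
from scipy.spatial.transform import Rotation as R
def ray(p,uv):
    q=cv2.undistortPoints(np.array([[uv]],float),p["mtx"],p["D"])[0,0]
    M=cv2.Rodrigues(np.array(p["rvec"]))[0]; t=np.array(p["tvec"])
    return -M.T@t, M.T@np.array([q[0],q[1],1])
def onz(p,uv,z):
    c,d=ray(p,uv); return c+d*(z-c[2])/d[2]
def proj(p,X):
    return cv2.projectPoints(np.array(X,float).reshape(-1,3),np.array(p["rvec"]),np.array(p["tvec"]),p["mtx"],p["D"])[0][:,0]
def tri(p1,u1,p2,u2):
    c,d=ray(p1,u1);e,f=ray(p2,u2)
    A=np.stack([d,-f],1);s=np.linalg.lstsq(A,e-c,rcond=None)[0]
    a,b=c+d*s[0],e+f*s[1]; return (a+b)/2,np.linalg.norm(a-b)
E
python3 - <<'E'
from h import *
im=cv2.imread("pics/top0.png")
a=cv2.resize(im[140:280,165:400],None,fx=3.4,fy=3.4,interpolation=cv2.INTER_CUBIC);cv2.imwrite("pics/topc.png",a)
p=ctrl.camera_params("top")
for n,uv,z in [("arb",(337,237),15),("L",(318,236),15),("R",(357,238),15),("spk",(372,145),190),("lathe",(235,168),175),("sp0",(272,172),175),("sp1",(287,174),175),("burner",(282,213),50),("lampish",(195,335),660),("jarc",(299,136),43),("bottle",(311,177),20)]: print(n,onz(p,uv,z).round())
print(ray(p,(0,0))[0])
s=ctrl.camera_params("scene");print(ray(s,(254,193)))
E
```

```text
arb [ 491. -137.   15.]
L [491. -87.  15.]
R [ 492. -190.   15.]
spk [ 688. -182.  190.]
lathe [615. 132. 175.]
sp0 [611.  46. 175.]
sp1 [609.  11. 175.]
burner [539.  11.  50.]
lampish [289. 131. 660.]
jarc [750. -23.  43.]
bottle [646. -62.  20.]
[ 344.25465939   67.97601556 1180.72832965]
(array([-274.19105582, -404.03752815,  596.52900165]), array([ 0.75767189,  0.46105448, -0.46191247]))
```

View pics/topc.png

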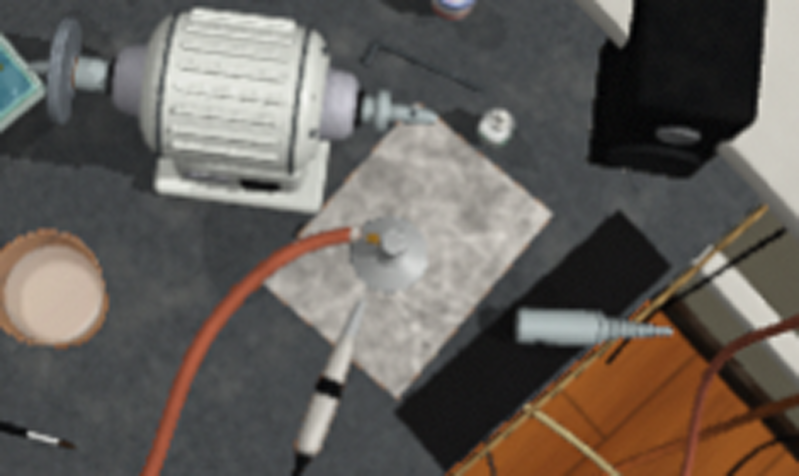

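The crop shows the arbor with its bore end at px (317,236) and its point at (362,237). The screw isn't visible from above. The spindle points right, the same way as the arbor's point, with the shoulder near (279,172). Next I'll locate the lamp and the vertical geometry.

Run:
```python
from h import *
t=ctrl.camera_params("top");s=ctrl.camera_params("scene")
print("nadir top",proj(t,[[344,68,0],[0,0,0]]))
for uv in [(0,225),(55,300),(105,352)]:
    print(uv,[onz(t,uv,z).round() for z in (0,400,660)])
for uv in [(148,250),(116,0)]: print(uv,[onz(s,uv,z).round() for z in (0,300,660)])
im=cv2.imread("pics/scene0.png")
a=cv2.resize(im[120:270,220:400],None,fx=4,fy=4,interpolation=cv2.INTER_CUBIC)
b=cv2.resize(cv2.imread("pics/top0.png")[200:384,0:250],None,fx=2,fy=2)
c=np.zeros((600,800,3),np.uint8); c[:600,:720]=a[:600]; cv2.imwrite("pics/sc.png",c)
```

```text
nadir top [[254.64869272 289.29477502]
 [272.7217465  428.87788197]]
(0, 225) [array([460., 779.,   0.]), array([421., 538., 400.]), array([395., 382., 660.])]
(55, 300) [array([275., 590.,   0.]), array([298., 413., 400.]), array([314., 298., 660.])]
(105, 352) [array([156., 440.,   0.]), array([219., 314., 400.]), array([261., 232., 660.])]
(148, 250) [array([264., 256.,   0.]), array([ -7., -76., 300.]), array([-331., -474.,  660.])]
(116, 0) [array([-44684., -54097.,      0.]), array([-22350., -27094.,    300.]), array([4451., 5309.,  660.])]
```
View pics/sc.png

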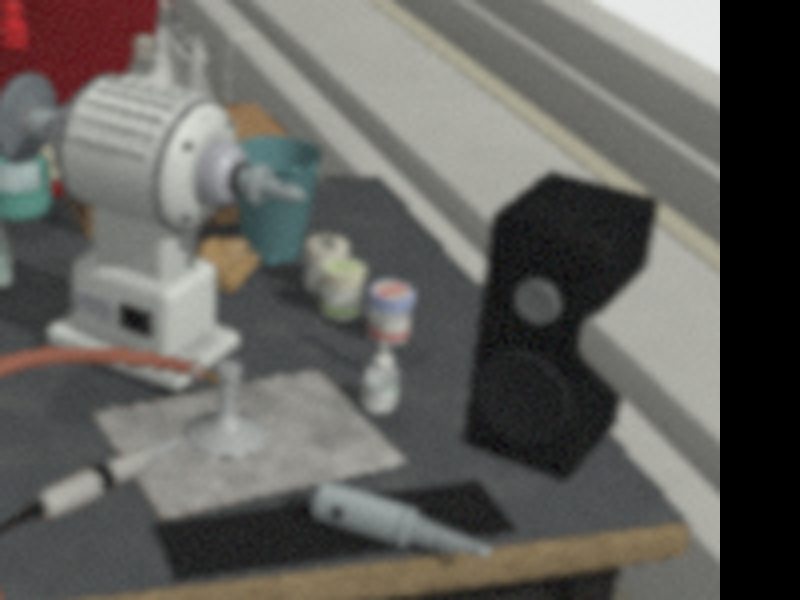

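The scene crop shows the dark screw at crop (337,510), facing the robot (-x). So the arbor must roll toward +x. The lamp pole stands near (262,245), with its bar going outward along bearing ~45°. I'll pull the arm up and back first.

```bash
python3 shift.py '0 -32 -20 0 0 0 0; 0 -32 -20 0 0 0 0; 0 -32 -20 0 0 0 0; 0 -32 -20 0 0 0 0;0 0 0 0 0 0 0' 40; python3 -c "
from station import ctrl
o=ctrl.get_obs();print(o['joint_pos'].round(4),o['position'].round(1))"
python3 shift.py '0 -32 -30 0 0 0 0; 0 -32 -30 0 0 0 0; 0 -32 -30 0 0 0 0; 0 -32 -30 0 0 0 0;0 0 0 0 0 0 0'; python3 -c "
from station import ctrl
o=ctrl.get_obs();print(o['joint_pos'].round(4),o['position'].round(1),o['tcp_rot'],o['wrist_force'])"
```

```text
time_s: 0.72
position: [175.2, 410.1, 334.9]
tcp_rot: [0.63, 3.077, 0.005]
wrist_force: [1.0, 0.6, -0.9]
grip_width: 0.0
gripper_force: 0.0
[ 1.1412  0.0661  1.685  -0.      1.3871 -0.0257] [175.2 410.1 334.9]
time_s: 1.35
position: [125.4, 293.4, 455.1]
tcp_rot: [0.63, 3.077, 0.008]
wrist_force: [0.4, -0.1, -0.8]
grip_width: -0.001
gripper_force: 0.0
[ 1.1309 -0.1691  1.6132  0.      1.6922 -0.036 ] [125.4 293.4 455.1] [0.62987157 3.07651495 0.00814831] [ 0.4131257  -0.07525094 -0.84830641]
```

Run:
```python
import numpy as np
D=[(1.147,.3202,1.5655,225.8,528.4,252.6),(1.1412,.0661,1.685,175.2,410.1,334.9),(1.1309,-.1691,1.6132,125.4,293.4,455.1)]
A=[];b=[]
for j,q2,q3,x,y,z in D:
    r=x*np.cos(j)+y*np.sin(j); print("lat",-x*np.sin(j)+y*np.cos(j))
    A+=[[1,0,np.sin(q2),np.sin(q2+q3)],[0,1,np.cos(q2),np.cos(q2+q3)]]; b+=[r,z]
s=np.linalg.lstsq(np.array(A),np.array(b),rcond=None);print(s[0],s[1])
a,h,L1,L2=s[0]
for j,q2,q3,*_ in D: print("elbow r",a+L1*np.sin(q2),"z-tcpbase",L1*np.cos(q2)+h)
```

```text
lat 11.466242415521549
lat 11.527957212287987
lat 11.481722462371394
[-1.94612340e-02 -1.54330638e+02  5.64896951e+02  4.16590885e+02] [2.75897598]
elbow r 177.78547009390394 z-tcpbase 381.85400455854636
elbow r 37.29304231493311 z-tcpbase 409.33268490339486
elbow r -95.08893722774314 z-tcpbase 402.5089791654769
```

```bash
python3 shift.py '0 -32 -15 0 0 0 0; 0 -32 -15 0 0 0 0; 0 -32 -15 0 0 0 0; 0 -13 0 0 0 0 0; -37.6 -3.4 0 0 0 0.18 0; -37.6 -3.4 0 0 0 0.18 0; -37.6 -3.4 0 0 0 0.18 0; -37.6 -3.4 0 0 0 0.18 0; -37.6 -3.4 0 0 0 0.18 0; -37.6 -3.4 0 0 0 0.18 0; -37.6 -3.4 0 0 0 0.18 0; -37.6 -3.4 0 0 0 0.18 0; 0 0 0 0 0 0 0'; python3 -c "
from h import *
o=ctrl.get_obs();print(o['joint_pos'].round(4),o['position'].round(1),R.from_rotvec(o['tcp_rot']).as_matrix().round(3),o['wrist_force'])
p=ctrl.camera_params('wrist');print(ray(p,(256,192)),p['mtx'])"
```

```text
time_s: 2.98
position: [202.9, -59.1, 496.7]
tcp_rot: [-2.51, -1.885, 0.003]
wrist_force: [-0.4, -0.2, 0.1]
grip_width: -0.002
gripper_force: 0.0
[-3.3740e-01 -3.3590e-01  1.6196e+00 -3.0000e-04  1.8612e+00 -5.5200e-02] [202.9 -59.1 496.7] [[ 0.278  0.96  -0.003]
 [ 0.96  -0.278  0.001]
 [-0.    -0.003 -1.   ]] [-0.43712282 -0.18414227  0.09363169]
(array([222.21648473,   4.70656423, 616.73978579]), array([-0.07398097, -0.25542108, -0.96400401])) [[297.52592972   0.         254.9309929 ]
 [  0.         297.52592972 192.5899258 ]
 [  0.           0.           1.        ]]
```

```bash
python3 shift.py '0 0 0 0 0 -0.14 0;0 0 0 0 0 -0.14 0; -8 33 33 0 0 0 0;-8 33 33 0 0 0 0;-8 33 33 0 0 0 0;-8 33 33 0 0 0 0;-8 33 33 0 0 0 0;-8 33 33 0 0 0 0;-8 33 33 0 0 0 0;-5 36 33 0 0 0 0;0 0 0 0 0 0 0;0 0 0 0 0 0 0'; python3 -c "
from h import *
o=ctrl.get_obs();print(o['joint_pos'].round(4),o['position'].round(1),R.from_rotvec(o['tcp_rot']).as_matrix().round(3),o['wrist_force'])
import pickle
p=ctrl.camera_params('wrist');im=ctrl.camera('wrist');cv2.imwrite('pics/w1.png',im[:,:,::-1]);pickle.dump(p,open('w1.pkl','wb'))"
```

```text
time_s: 4.47
position: [469.6, -114.3, 233.5]
tcp_rot: [-2.209, -2.231, 0.001]
wrist_force: [-0.5, -0.7, -0.3]
grip_width: 0.003
gripper_force: 0.0
[-2.6280e-01  1.9130e-01  1.7953e+00  3.0000e-04  1.1570e+00 -2.7270e-01] [ 469.6 -114.3  233.5] [[-0.01   1.    -0.002]
 [ 1.     0.01   0.001]
 [ 0.001 -0.002 -1.   ]] [-0.46443826 -0.714075   -0.32759857]
```

View pics/w1.png

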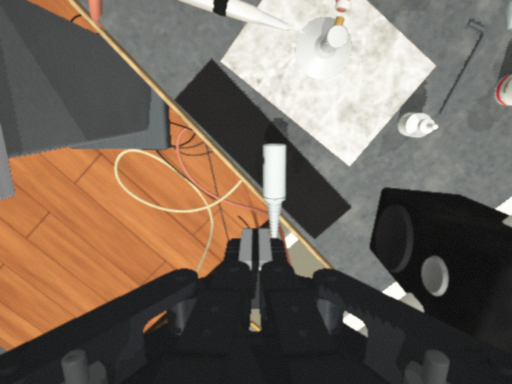

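The wrist view shows the arbor's barrel from (274,144) to (274,197), its point near (274,235), and the screw at the barrel's left (-x) edge near (265,160).

Run:
```python
from h import *
import pickle
p=pickle.load(open('w1.pkl','rb'));im=cv2.imread('pics/w1.png');g=im.min(axis=2).astype(int)
for r in range(140,206,4):
    row=im[r,255:295].astype(int); m=np.where(row.min(1)>100)[0]+255
    if len(m): print(r,m[0],m[-1],onz(p,(m[0]-.5,r),15).round(1)[:2],onz(p,(m[-1]+.5,r),15).round(1)[:2])
print(g[138:150,274]); 
print("mouth top", [onz(p,(274,v),28).round(1) for v in (142.5,143.5)])
sc=g[150:172,256:292]; print(sc)
```

```text
140 290 294 [507.7 -79.9] [513.4 -79.8]
144 265 294 [479.7 -84.6] [513.6 -84.3]
148 263 285 [477.5 -89.1] [503.6 -88.9]
152 263 285 [477.6 -93.7] [503.7 -93.4]
156 263 285 [477.6 -98.2] [503.9 -98. ]
160 264 285 [ 478.9 -102.8] [ 504.1 -102.6]
164 263 285 [ 477.8 -107.5] [ 504.3 -107.2]
168 263 285 [ 477.9 -112.1] [ 504.4 -111.9]
172 263 285 [ 478.  -116.8] [ 504.6 -116.6]
176 263 285 [ 478.  -121.6] [ 504.8 -121.3]
180 263 285 [ 478.1 -126.3] [ 504.9 -126.1]
184 255 285 [ 468.8 -131.2] [ 505.1 -130.9]
188 259 285 [ 473.6 -136. ] [ 505.3 -135.7]
192 255 285 [ 468.9 -141. ] [ 505.5 -140.6]
196 257 285 [ 471.3 -145.9] [ 505.7 -145.5]
200 261 284 [ 476.1 -150.8] [ 504.7 -150.5]
204 265 281 [ 481.  -155.7] [ 501.3 -155.5]
[ 30  30  30  29  35  91 164 191 228 243 246 247]
mouth top [array([489.6, -81.5,  28. ]), array([489.6, -82.6,  28. ])]
[[ 42  41  39  35  40  41  75 141 182 204 220 229 235 239 243 244 246 246
  246 247 247 246 244 242 239 238 233 226 204 156  87  43  35  35  36  36]
 [ 41  39  40  40  38  37  75 137 184 205 220 228 234 238 241 245 245 246
  246 247 247 246 244 242 23
[... 2327 characters left out ...]
 229 236 241 242 245 246 246
  246 247 247 246 244 242 240 237 231 221 195 141  73  38  41  40  40  37]
 [ 35  39  35  36  35  41  75 140 182 204 222 230 236 238 243 246 246 247
  246 246 247 246 244 241 240 237 231 219 196 140  72  38  37  41  39  41]
 [ 37  34  38  35  34  40  78 142 185 207 224 230 235 240 243 246 246 246
  246 247 247 246 244 243 240 235 230 219 195 142  73  39  39  38  37  38]
 [ 36  32  36  38  36  40  75 139 183 207 222 232 235 240 243 245 246 247
  246 247 246 245 245 243 240 236 230 219 195 141  75  46  36  39  43  41]
 [ 38  37  34  33  37  40  77 139 182 210 222 232 236 239 243 245 246 246
  246 247 247 246 244 242 240 236 230 221 197 138  68  43  38  42  37  40]]
```

```bash
python3 shift.py '0 0 0 0 0 -0.016 0; -3 4 35 0 0 0 0; -3 4 35 0 0 0 0;-3 4 35 0 0 0 0;-1.6 4 35 0 0 0 0;0 0 30 0 0 0 0;0 0 6 0 0 0 0;0 0 0 0 0 0 0;0 0 0 0 0 0 0'; python3 shift.py '0 0 2 0 0 0 0;0 0 2 0 0 0 0;0 0 0 0 0 0 0'
```

```text
time_s: 5.65
position: [486.8, -126.3, 59.8]
tcp_rot: [2.194, 2.245, 0.003]
wrist_force: [0.2, 0.4, 0.5]
grip_width: -0.002
gripper_force: 0.0
time_s: 6.02
position: [485.8, -126.0, 54.3]
tcp_rot: [-2.196, -2.247, -0.0]
wrist_force: [0.3, 0.2, 0.4]
grip_width: 0.002
gripper_force: 0.0
```

```bash
python3 shift.py '0 0 2 0 0 0 0;0 0 0 0 0 0 0'|sed -n 2,4p; python3 shift.py '0 0 1 0 0 0 0;0 0 0 0 0 0 0'|sed -n 2,4p;python3 shift.py '0 0 1 0 0 0 0;0 0 0 0 0 0 0'|sed -n 2,4p
```

```text
position: [485.7, -126.0, 52.1]
tcp_rot: [-2.195, -2.247, 0.0]
wrist_force: [0.5, 0.1, -0.1]
position: [485.8, -126.0, 51.2]
tcp_rot: [-2.196, -2.247, 0.0]
wrist_force: [-0.5, 0.3, 0.7]
position: [485.8, -126.0, 50.2]
tcp_rot: [-2.196, -2.247, -0.0]
wrist_force: [0.1, 0.7, -0.8]
```

```bash
python3 shift.py '0 0 0.5 0 0 0 0;0 0 0 0 0 0 0'|sed -n 2,4p; python3 shift.py '0 0 0.5 0 0 0 0;0 0 0 0 0 0 0'|sed -n 2,4p
```

```text
position: [486.1, -126.0, 49.9]
tcp_rot: [2.195, 2.247, 0.001]
wrist_force: [-0.6, -0.4, 1.7]
position: [486.4, -126.1, 49.8]
tcp_rot: [2.195, 2.246, 0.001]
wrist_force: [-0.8, -0.2, 3.9]
```

```bash
python3 shift.py '0 3 0 0 0 0 0;0 3 0 0 0 0 0;0 3 0 0 0 0 0;0 3 0 0 0 0 0;0 3 0 0 0 0 0;0 3 0 0 0 0 0;0 0 0 0 0 0 0'; python3 shift.py '0 0 -5 0 0 0 0;0 0 -35 0 0 0 0;0 0 -35 0 0 0 0;0 0 -35 0 0 0 0; 0 0 -35 0 0 0 0;0 -5 -30 0 0 0 0;0 -30 0 0 0 0 0;0 0 0 0 0 0 0;0 0 0 0 0 0 0'
cat > look.py <<'E'
import sys
from h import *
o=ctrl.get_obs();p=ctrl.camera_params('wrist');im=ctrl.camera('wrist')[:,:,::-1].copy();cv2.imwrite(f'pics/{sys.argv[1]}.png',im)
print(o['position'].round(1),o['wrist_force'].round(1))
g=im.min(axis=2).astype(int)
for z in (15,28): print(z,proj(p,[[491,-84,z],[510,-84,z]]).round(1))
n=(g[:,245:300]>100)
for r in range(136,210,4):
    m=np.where(g[r,240:310]>110)[0]+240
    if len(m):print(r,m[0],m[-1],onz(p,(m[0]-.5,r),15)[:2].round(1),onz(p,(m[-1]+.5,r),15)[:2].round(1))
c=cv2.resize(im[120:220,210:340],None,fx=6,fy=6,interpolation=cv2.INTER_CUBIC);cv2.imwrite(f'pics/{sys.argv[1]}c.png',c)
import pickle;pickle.dump(p,open(sys.argv[1]+'.pkl','wb'))
E
python3 look.py w2
```

```text
time_s: 8.15
position: [504.6, -125.7, 49.8]
tcp_rot: [2.195, 2.246, 0.001]
wrist_force: [0.2, 1.6, 5.6]
grip_width: 0.001
gripper_force: 2.8
time_s: 9.28
position: [469.2, -126.5, 224.1]
tcp_rot: [2.196, 2.247, 0.0]
wrist_force: [-0.3, -0.3, 0.3]
grip_width: -0.0
gripper_force: 0.0
[ 469.2 -126.5  224.1] [-0.3 -0.3  0.3]
15 [[275.9 133.4]
 [293.3 133.8]]
28 [[276.7 134.4]
 [294.9 134.8]]
136 272 309 [486.3 -86.9] [527.8 -85.9]
140 272 309 [486.5 -91.2] [528.1 -90.2]
144 272 309 [486.6 -95.5] [528.4 -94.6]
148 272 309 [486.8 -99.9] [528.7 -99. ]
152 272 295 [ 487.  -104.3] [ 513.5 -103.7]
156 272 295 [ 487.1 -108.7] [ 513.8 -108.1]
160 240 294 [ 451.7 -114. ] [ 512.9 -112.6]
164 244 294 [ 456.2 -118.4] [ 513.2 -117.1]
168 240 294 [ 451.7 -123.1] [ 513.5 -121.7]
172 241 294 [ 452.9 -127.6] [ 513.7 -126.2]
176 240 294 [ 451.8 -132.2] [ 514.  -130.8]
180 249 294 [ 462.1 -136.7] [ 514.3 -135.5]
184 253 294 [ 466.7 -141.2] [ 514.5 -140.1]
188 257 293 [ 471.4 -145.8] [ 513.7 -144.9]
192 260 293 [ 474.9 -150.5] [ 513.9 -149.6]
196 265 289 [ 480.8 -155.1] [ 509.6 -154.5]
200 269 289 [ 485.6 -159.9] [ 509.9 -159.3]
204 273 288 [ 490.4 -164.6] [ 509.  -164.2]
208 275 289 [ 492.9 -169.4] [ 510.4 -169. ]
```

View pics/w2c.png

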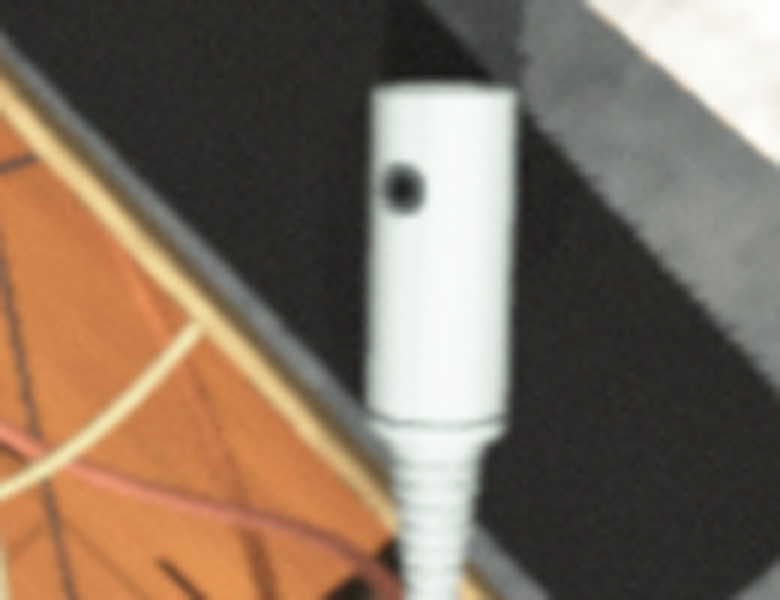

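The crop shows the screw at crop (403,188), which is px (277.2,151.3). It is now on the upper left of the barrel, and the barrel has rolled ~9 mm. I'll compute the remaining angle.

Run:
```python
from h import *
import pickle
p=pickle.load(open('w2.pkl','rb'));im=cv2.imread('pics/w2.png');g=im.min(2).astype(int)
w=np.clip(180-g[144:159,272:286],0,None); w[:,0:1]=0
ys,xs=np.mgrid[144:159,272:286]; u=(xs*w).sum()/w.sum(),(ys*w).sum()/w.sum(); print(u)
def edge(r):
    L=np.interp(140,g[r,269:276],range(269,276)); a=g[r,290:299][::-1]; Rr=np.interp(140,a,np.arange(298,289,-1)); return L,Rr
for r in (140,152,156,170,180,186):
    print(r,edge(r),[onz(p,(e,r),15)[:2].round(2) for e in edge(r)])
for u in [u,(277.2,151.3)]:
  for xc in (499.8,500.5):
    for z in np.arange(20,28,.02):
        X=onz(p,u,z)
        if (X[0]-xc)**2+(z-15)**2>=169: print(xc,X.round(1),np.degrees(np.arctan2(X[0]-xc,z-15)));break
```

```text
(np.float64(276.40177757520513), np.float64(151.0601640838651))
140 (np.float64(272.04545454545456), np.float64(295.2535211267606)) [array([487.08, -91.17]), array([512.47, -90.59])]
152 (np.float64(275.0), np.float64(294.9818181818182)) [array([ 490.85, -104.22]), array([ 512.95, -103.72])]
156 (np.float64(271.8965517241379), np.float64(294.8448275862069)) [array([ 487.58, -108.73]), array([ 513.06, -108.16])]
170 (np.float64(271.55357142857144), np.float64(294.1587301587302)) [array([ 487.79, -124.53]), array([ 513.21, -123.96])]
180 (np.float64(271.18367346938777), np.float64(293.98148148148147)) [array([ 487.81, -136.07]), array([ 513.68, -135.49])]
186 (np.float64(271.0652173913044), np.float64(293.5245901639344)) [array([ 487.93, -143.1 ]), array([ 513.56, -142.52])]
499.8 [ 491.6 -101.8   25.1] -39.09298814143566
500.5 [ 491.6 -101.9   24.5] -42.95115488220919
499.8 [ 492.4 -102.    25.7] -34.61897135662869
500.5 [ 492.5 -102.    25.2] -38.22396019550223
```

```bash
python3 shift.py '0 9 35 0 0 0 0;0 9 35 0 0 0 0;0.5 9 35 0 0 0 0;0 0 35 0 0 0 0;0 0 28 0 0 0 0;0 0 4 0 0 0 0;0 0 0 0 0 0 0;0 0 0 0 0 0 0'|sed -n 2,4p; python3 shift.py '0 0 1 0 0 0 0;0 0 0 0 0 0 0'|sed -n 2,4p
```

```text
position: [496.9, -125.5, 53.4]
tcp_rot: [2.194, 2.245, 0.002]
wrist_force: [0.2, 0.4, 0.4]
position: [496.1, -125.3, 51.8]
tcp_rot: [2.195, 2.246, 0.001]
wrist_force: [-0.1, 0.3, -0.5]
```

```bash
python3 shift.py '0 0 1.5 0 0 0 0;0 0 0 0 0 0 0'|sed -n 2,4p; python3 shift.py '0 0 0.5 0 0 0 0;0 0 0 0 0 0 0'|sed -n 2,4p;python3 shift.py '0 0 0.5 0 0 0 0;0 0 0 0 0 0 0'|sed -n 2,4p
```

```text
position: [496.0, -125.3, 50.0]
tcp_rot: [2.196, 2.247, 0.0]
wrist_force: [0.5, -0.8, 1.0]
position: [496.4, -125.4, 49.8]
tcp_rot: [2.195, 2.246, 0.001]
wrist_force: [-0.8, 1.0, 4.2]
position: [496.7, -125.3, 49.7]
tcp_rot: [2.195, 2.245, 0.002]
wrist_force: [0.1, 0.6, 7.0]
```

```bash
python3 shift.py '0 0 -0.4 0 0 0 0;0 3 0 0 0 0 0;0 3 0 0 0 0 0;0 3 0 0 0 0 0;0 3 0 0 0 0 0;0 3 0 0 0 0 0;0 2 0 0 0 0 0;0 0 0 0 0 0 0'|sed -n 2,4p; python3 shift.py '0 0 -5 0 0 0 0;0 0 -35 0 0 0 0;0 0 -35 0 0 0 0;0 0 -35 0 0 0 0; 0 0 -35 0 0 0 0;0 -5 -30 0 0 0 0;0 0 0 0 0 0 1;0 0 0 0 0 0 1;0 0 0 0 0 0 1'|sed -n 2,4p;  python3 look.py w3|head -2;python3 - <<'E'
from h import *
import pickle
p=pickle.load(open('w3.pkl','rb'));im=cv2.imread('pics/w3.png');g=im.min(2).astype(int)
m=((g>130)).astype(np.uint8)[120:230,200:340]
n,l,st,c=cv2.connectedComponentsWithStats(m);print([(s+[200,120,0,0,0]).tolist() for s in st if s[4]>150])
s=proj(p,[[509,-102,28]])[0];print(s)
x,y=s.round().astype(int)
np.set_printoptions(linewidth=200);print(g[y-7:y+8,x-17:x+17],x-17,y-7)
E
```

```text
position: [513.6, -125.0, 49.7]
tcp_rot: [2.195, 2.246, 0.002]
wrist_force: [-1.1, 1.1, 6.2]
position: [507.1, -124.8, 222.6]
tcp_rot: [-2.194, -2.245, 0.002]
wrist_force: [-0.3, -0.5, 0.3]
[ 507.1 -124.8  222.6] [-0.3 -0.5  0.3]
15 [[241.5 134.4]
[[200, 120, 140, 110, 11052], [273, 120, 67, 53, 1937], [246, 135, 24, 95, 1745], [200, 160, 34, 44, 157], [311, 192, 29, 38, 454]]
[257.79566501 153.05481082]
[[ 36  32  32  45  87 150 191 212 221 229 234 237 239 241 242 245 246 246 244 241 238 238 234 231 227 219 208 180 125  62  57  92 114 118]
 [ 34  38  35  45  88 150 191 209 223 229 233 237 238 240 239 241 241 240 239 239 238 237 236 231 227 219 207 183 124  60  47  83 107 116]
 [ 33  36  36  44  87 149 189 210 225 229 234 237 237 232 221 204 199 200 213 228 235 236 235 231 229 217 208 178 121  56  40  58  77  99]
 [ 36  37  34  46  91 152 191 210 223 229 234 235 223 193 160 141 136 136 154 187 219 233 234 232 227 220 208 180 122  56  34  41  58  87]
 [ 35  37  35  45  87 151 190 212 224 229 234 231 204 152 116  96  91  94 113 138 182 221 232 233 228 220 205 178 118  57  33  36  44  5
[... 701 characters left out ...]
38  35  37  46  85 149 191 212 223 230 234 237 232 214 176 145 136 137 155 186 217 232 234 231 228 218 206 177 122  55  31  33  38  35]
 [ 37  37  36  43  88 148 191 210 225 229 234 237 239 235 227 211 206 205 217 229 234 236 234 232 228 219 205 175 118  56  33  32  35  36]
 [ 33  34  34  44  86 149 190 211 223 230 235 238 240 240 241 241 241 239 239 239 238 236 234 231 228 220 205 178 120  55  28  30  35  37]
 [ 32  37  37  44  82 148 190 214 224 231 234 238 240 242 243 246 246 245 243 241 237 236 235 231 227 218 204 175 119  52  30  32  35  37]
 [ 32  32  34  46  85 150 192 213 225 231 235 237 240 242 244 246 247 246 243 240 238 237 234 232 228 219 204 175 119  55  30  35  38  37]] 241 146
```

View pics/w3.png

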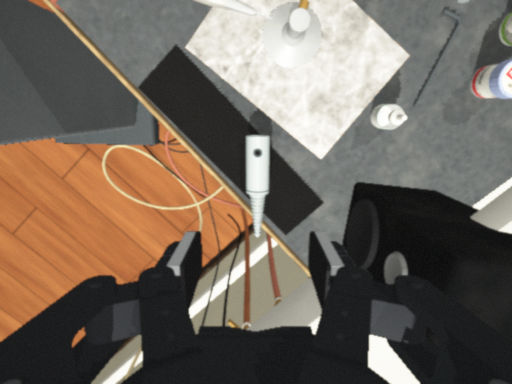

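The screw is now centred on the top of the barrel, at (257.2,153) against a barrel centre of 257.3. Next I'll compute the grasp pose and the clearance to the speaker.

Run:
```python
from h import *
import pickle
p=pickle.load(open('w3.pkl','rb'));im=cv2.imread('pics/w3.png');g=im.min(2).astype(int)
for r in (142,150,160,170,180,188):
    s=g[r].astype(float); L=np.interp(140,s[240:250],range(240,250)); Rr=np.interp(140,s[262:272][::-1],np.arange(271,261,-1))
    print(r,round(L,1),round(Rr,1),((onz(p,(L,r),15)+onz(p,(Rr,r),15))/2).round(1))
print("screw",onz(p,(257.2,152.7),28).round(1), "cam",ray(p,(255,192))[0].round(1))
print("mouth rows",g[130:140,257],onz(p,(257,134.5),28).round(1))
t=ctrl.camera_params("top")
for uv,z in [((340,188),0),((340,185),0),((340,180),0),((352,135),190),((389,137),190),((350,155),190)]:print(uv,z,onz(t,uv,z).round())
o=ctrl.get_obs();print(o['position'],R.from_rotvec(o['tcp_rot']).as_matrix().round(3))
```

```text
142 245.8 268.9 [508.4 -91.7  15. ]
150 245.8 268.6 [ 508.4 -100.5   15. ]
160 245.8 268.6 [ 508.7 -111.5   15. ]
170 245.9 268.3 [ 508.8 -122.8   15. ]
180 245.9 268.2 [ 509.1 -134.3   15. ]
188 246.0 268.0 [ 509.2 -143.6   15. ]
screw [ 508.4 -101.6   28. ] cam [506.  -58.4 342.7]
mouth rows [ 57  46  41  29  75 152 201 238 246 246] [507.7 -82.7  28. ]
(340, 188) 0 [ 626. -144.    0.]
(340, 185) 0 [ 634. -143.    0.]
(340, 180) 0 [ 648. -143.    0.]
(352, 135) 190 [ 709. -135.  190.]
(389, 137) 190 [ 711. -222.  190.]
(350, 155) 190 [ 660. -131.  190.]
[ 507.27464176 -124.82851646  222.74558655] [[-0.023  1.    -0.003]
 [ 1.     0.023  0.001]
 [ 0.001 -0.003 -1.   ]]
```

```bash
python3 shift.py '0.3 1.7 35 0 0 0 1;0 0 35 0 0 0 1;0 0 35 0 0 0 1;0 0 35 0 0 0 1;0 0 35 0 0 0 1;0 0 15 0 0 0 1;0 0 6.5 0 0 0 1;0 0 0 0 0 0 1;0 0 0 0 0 0 1' |sed -n 2,5p; python3 shift.py '0 0 0 0 0 0 0.4;0 0 0 0 0 0 0.4;0 0 0 0 0 0 0.4;0 0 0 0 0 0 0.2;0 0 0 0 0 0 0.2; 0 0 0 0 0 0 0.2;0 0 0 0 0 0 0.2' 60
```

```text
position: [510.3, -124.8, 28.7]
tcp_rot: [2.194, 2.245, 0.002]
wrist_force: [0.3, -0.0, -0.4]
grip_width: 1.002
time_s: 15.5
position: [509.9, -124.7, 28.0]
tcp_rot: [2.195, 2.246, 0.001]
wrist_force: [0.1, 1.5, 4.8]
grip_width: 0.271
gripper_force: 58.8
```

```bash
python3 shift.py '0 0 0 0 0 0 0.6;0 0 0 0 0 0 0.6;0 0 1.5 0 0 0 0.6;0 0 2 0 0 0 0.6;0 0 0 0 0 0 0.6;0 0 0 0 0 0 0.6' |sed -n 2,5p; python3 shift.py '0 0 0 0 0 0 0.3;0 0 0 0 0 0 0.3;0 0 0 0 0 0 0.2;0 0 0 0 0 0 0.2; 0 0 0 0 0 0 0.2;0 0 0 0 0 0 0.2' 60
```

```text
position: [509.5, -124.6, 24.1]
tcp_rot: [-2.196, -2.247, -0.0]
wrist_force: [-0.9, -0.9, -0.1]
grip_width: 0.599
time_s: 17.0
position: [509.7, -124.7, 24.5]
tcp_rot: [2.196, 2.247, 0.0]
wrist_force: [-0.7, 0.7, 5.5]
grip_width: 0.277
gripper_force: 58.8
```

```bash
python3 shift.py '0 0 -5 0 0 0 0.2;0 0 -15 0 0 0 0.2;0 0 -28 0 0 0 0.2;0 0 -30 0 0 0 0.2;0 0 -30 0 0 0 0.2;0 0 -30 0 0 0 0.2;0 0 -30 0 0 0 0.2;0 0 -22 0 0 0 0.2;12 18 0 0 0 0 0.2;15 22 0 0 0 0 0.2;15 22 0 0 0 0 0.2;15 22 0 0 0 0 0.2;10.5 16.6 0 0 0 0 0.2;0 0 0 0 0 0 0.2;0 0 0 0 0 0 0.2;0 0 0 0 0 0 0.2' ; python3 look.py w4|head -1
```

```text
time_s: 19.0
position: [607.9, -55.4, 214.3]
tcp_rot: [-2.196, -2.246, 0.001]
wrist_force: [-0.2, 0.1, -2.4]
grip_width: 0.278
gripper_force: 59.0
[607.9 -55.4 214.3] [-0.2  0.1 -2.4]
```

View pics/w4.png

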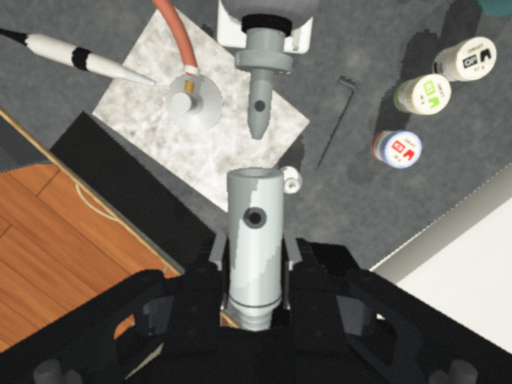

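The held arbor spans columns 229–284 with its screw at (255,217). The spindle tip is at (259,138) and the shoulder disc at rows 55–72. Next I'll compute both axes.

```bash
cat > ax.py <<'E'
import sys,pickle
from h import *
n=sys.argv[1];za=float(sys.argv[2])
p=pickle.load(open(n+'.pkl','rb'));im=cv2.imread(f'pics/{n}.png')
g=cv2.GaussianBlur(im,(0,0),.8).astype(int)
def edges(r,lo,hi,cands):
    d=np.abs(np.diff(g[r],axis=0)).sum(1)
    a,b,c,e=cands
    L=a+np.argmax(d[a:b]);Rr=c+np.argmax(d[c:e])
    f=lambda k:k+.5+0.5*(d[k+1]-d[k-1])/(2*d[k]-d[k-1]-d[k+1]+1e-9)
    return f(L),f(Rr)
def axis(rows,c,z):
    P=[]
    for r in rows:
        L,Rr=edges(r,0,0,c); A=onz(p,(L,r),z);B=onz(p,(Rr,r),z); P.append((A+B)/2)
        print(r,round(L,1),round(Rr,1),P[-1].round(2),round(np.linalg.norm(B-A),1))
    P=np.array(P);k=np.polyfit(P[:,1],P[:,0],1);print("x=",k);return k
exec(open('rows.py').read())
E
cat > rows.py <<'E'
print("spindle");a=axis([78,82,86,90,94,112,114,116],(240,256,268,285),175)
print("shoulder disc");axis([58,62,66],(230,244,285,300),175)
print("arbor");b=axis([180,190,200,225,235],(220,236,278,292),za)
print(proj(p,[[607,12,175],[607,46,175]]))
np.set_printoptions(linewidth=220)
print("tip col",g[128:146,259].sum(1)//3); print("shoulder col at 245",g[60:80,243].sum(1)//3)
print("mouth col",g[160:185,240].sum(1)//3)
E
python3 ax.py w4 204.8
```

```text
spindle
78 250.0 269.5 [608.42  26.63 175.  ] 9.8
82 249.0 268.8 [608.04  24.73 175.  ] 10.0
86 248.8 271.7 [608.79  22.84 175.  ] 11.6
90 248.8 274.4 [609.51  20.95 175.  ] 13.0
94 248.3 271.7 [608.75  19.   175.  ] 11.9
112 247.0 269.8 [608.15  10.15 175.  ] 11.8
114 247.0 269.9 [608.19   9.15 175.  ] 11.8
116 247.0 269.8 [608.21   8.15 175.  ] 11.8
x= [2.35211476e-02 6.08092731e+02]
shoulder disc
58 233.6 291.7 [609.61  35.9  175.  ] 28.7
62 233.7 291.8 [609.71  34.08 175.  ] 28.8
66 234.3 290.8 [609.67  32.24 175.  ] 28.1
x= [-1.86741745e-02  6.10299899e+02]
arbor
180 226.2 283.6 [607.01 -19.   204.8 ] 25.6
190 226.4 284.6 [607.37 -23.62 204.8 ] 26.2
200 227.2 282.5 [607.18 -28.34 204.8 ] 25.2
225 229.7 282.0 [607.93 -40.5  204.8 ] 24.4
235 228.5 281.5 [607.63 -45.54 204.8 ] 24.9
x= [-2.73949705e-02  6.06565424e+02]
[[256.25443994 108.22374273]
 [257.88376764  35.25204334]]
tip col [158 157 156 154 153 151 149 147 145 144 151 175 208 224 228 229 230 232]
shoulder col at 245 [142 142 141 138 131 118 104  95  94 103 133 174 201 211 214 216 218 220 218 209]
mouth col [224 221 219 219 222 223 218 200 166 141 138 142 142 138 133 132 136 146 153 155 155 154 154 155 154]
```

```bash
python3 shift.py '0 0 0 0 0 0.075 0.2;0 -3 0 0 0 0 0.2;0 0 10 0 0 0 0.2;0 0 10 0 0 0 0.2;0 0 9.8 0 0 0 0.2;0 0 0 0 0 0 0.2;0 0 0 0 0 0 0.2;0 0 0 0 0 0 0.2'; python3 look.py w5|head -1
cat > rows.py <<'E'
for y in (-3,10,21,31): print(y,proj(p,[[605,y,175]]).round(1))
for y in (-20,-40): print(y,proj(p,[[605,y,175]]).round(1))
E
python3 ax.py w5 175
```

```text
time_s: 20.05
position: [605.9, -54.7, 184.8]
tcp_rot: [2.278, 2.163, 0.001]
wrist_force: [-0.3, -0.4, -2.4]
grip_width: 0.277
gripper_force: 59.1
[605.9 -54.7 184.8] [-0.3 -0.4 -2.4]
-3 [[246.6 145.7]]
10 [[244.7 114.7]]
21 [[243.1  87.2]]
31 [[241.5  61. ]]
-20 [[248.8 183.6]]
-40 [[251.3 225.2]]
```

View pics/w5c.png

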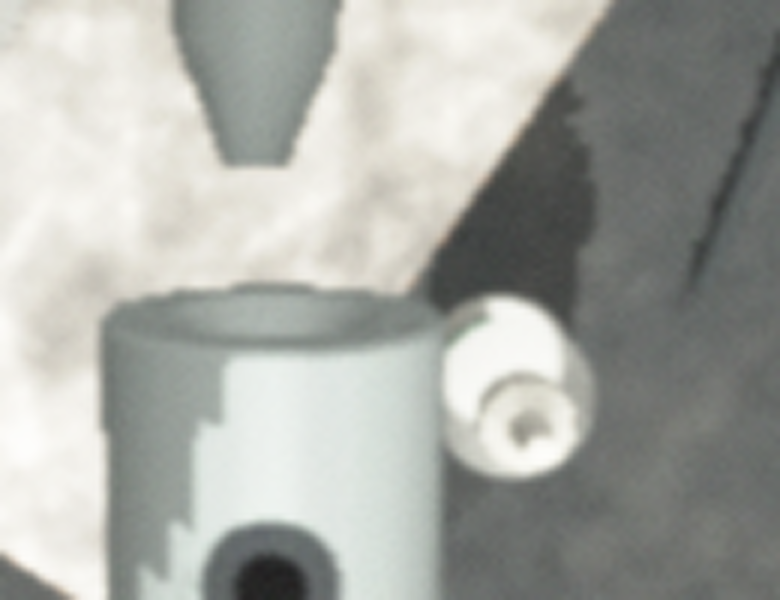

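The crop shows the spindle tip centred at px (252.9,147) and the arbor mouth centred near (255.5,175). The lateral offset is about 1 mm. I'll measure it properly.

```bash
cat > rows.py <<'E'
print("spindle");a=axis([86,90,94,98,118,120,122,124],(232,245,260,273),175)
print("disc");c=axis([48,52,56,60,64,68,72],(222,236,275,292),175)
print("arbor");b=axis([190,194,200,206,225,232,238],(220,234,276,290),175)
for y in (-15,10): print(y,"spindle-arbor",np.polyval(a,y)-np.polyval(b,y))
print("tip",onz(p,(252.9,147.3),175),"mouth bottom-rim", onz(p,(256,167.5),162), onz(p,(256,178),188))
E
python3 ax.py w5 175; python3 -c "
from h import *
o=ctrl.get_obs();print(o['position'],R.from_rotvec(o['tcp_rot']).as_matrix().round(3))"
```

```text
spindle
86 237.9 269.3 [609.36  21.24 175.  ] 12.9
90 237.9 266.7 [608.74  19.71 175.  ] 11.9
94 237.9 266.6 [608.64  18.14 175.  ] 11.9
98 238.0 266.7 [608.58  16.56 175.  ] 11.9
118 238.1 266.7 [608.16   8.5  175.  ] 12.1
120 238.0 266.6 [608.08   7.68 175.  ] 12.2
122 238.0 266.1 [607.92   6.86 175.  ] 11.9
124 238.1 265.7 [607.81   6.03 175.  ] 11.7
x= [7.63917175e-02 6.07411087e+02]
disc
48 224.2 288.5 [611.21  35.47 175.  ] 25.7
52 224.3 288.1 [611.08  34.01 175.  ] 25.5
56 -3999999777.5 287.9 [615.61   3.78 175.  ] 58.5
60 -1999999777.5 288.5 [615.72   3.04 175.  ] 57.1
64 224.0 287.3 [610.63  29.58 175.  ] 25.6
68 229.2 280.6 [610.24  28.1  175.  ] 20.8
72 225.5 291.4 [611.6   26.51 175.  ] 26.8
x= [-1.62334172e-01  6.16020357e+02]
arbor
190 226.3 285.0 [607.91 -23.11 175.  ] 26.5
194 227.3 285.3 [608.11 -25.   175.  ] 26.3
200 227.3 282.9 [607.41 -27.82 175.  ] 25.4
206 227.2 282.7 [607.18 -30.69 175.  ] 25.5
225 232.7 281.8 [607.78 -40.06 175.  ] 22.9
232 232.7 281.5 [607.53 -43.58 175.  ] 22.9
238 228.8 281.3 [606.41 -46.58 175.  ] 24.9
x= [3.73119744e-02 6.08740295e+02]
-15 spindle-arbor -1.915404300947671
10 spindle-arbor -0.9384107227905361
tip [607.70340944  -3.85397999 175.        ] mouth bottom-rim [608.52279085 -15.27583772 162.        ] [608.44515146 -14.63985131 188.        ]
[605.83182485 -54.71833229 184.84490388] [[ 0.052  0.999  0.001]
 [ 0.999 -0.052 -0.   ]
 [ 0.     0.001 -1.   ]]
```

```bash
python3 shift.py '0 -1.2 0 0 0 0 0.2;4 0 0 0 0 0 0.2;4 0 0 0 0 0 0.2;4 0 0 0 0 0 0.2;3 0 0 0 0 0 0.2;3 0 0 0 0 0 0.2;0 0 0 0 0 0 0.2;0 0 0 0 0 0 0.2'; python3 shift.py '2 0 0 0 0 0 0.2;2 0 0 0 0 0 0.2;2 0 0 0 0 0 0.2;0 0 0 0 0 0 0.2'
```

```text
time_s: 21.1
position: [605.3, -36.7, 184.4]
tcp_rot: [-2.278, -2.163, 0.0]
wrist_force: [-0.6, -0.5, -0.9]
grip_width: 0.274
gripper_force: 59.1
time_s: 21.6
position: [605.6, -30.5, 184.4]
tcp_rot: [-2.278, -2.163, -0.0]
wrist_force: [-0.2, 1.0, -1.8]
grip_width: 0.276
gripper_force: 59.1
```

```bash
python3 shift.py '2 0 0 0 0 0 0.2;2 0 0 0 0 0 0.2;2 0 0 0 0 0 0.2;0 0 0 0 0 0 0.2'|sed -n 2,4p; python3 shift.py '2 0 0 0 0 0 0.2;2 0 0 0 0 0 0.2;2 0 0 0 0 0 0.2;0 0 0 0 0 0 0.2'|sed -n 2,4p;python3 shift.py '2 0 0 0 0 0 0.2;2 0 0 0 0 0 0.2;0 0 0 0 0 0 0.2'|sed -n 2,4p
```

```text
position: [605.9, -24.5, 184.4]
tcp_rot: [-2.278, -2.163, -0.0]
wrist_force: [1.3, -0.1, -1.9]
position: [606.3, -18.5, 184.4]
tcp_rot: [-2.278, -2.163, -0.0]
wrist_force: [0.4, 0.0, -1.5]
position: [606.4, -14.5, 184.4]
tcp_rot: [-2.278, -2.163, -0.0]
wrist_force: [0.0, -0.4, -2.2]
```

Free sliding. Now for the last few mm to the shoulder.

```bash
for i in 1; do :; done; python3 shift.py '1 0 0 0 0 0 0.2;1 0 0 0 0 0 0.2;0 0 0 0 0 0 0.2'|sed -n 2,4p; python3 shift.py '1 0 0 0 0 0 0.2;1 0 0 0 0 0 0.2;0 0 0 0 0 0 0.2'|sed -n 2,4p;python3 shift.py '1 0 0 0 0 0 0.2;0 0 0 0 0 0 0.2'|sed -n 2,4p
```

```text
position: [606.6, -12.7, 184.4]
tcp_rot: [2.278, 2.163, 0.0]
wrist_force: [-0.1, -0.5, -1.5]
position: [606.6, -10.6, 184.4]
tcp_rot: [-2.278, -2.163, -0.0]
wrist_force: [0.4, -0.7, -1.5]
position: [606.7, -9.7, 184.4]
tcp_rot: [2.278, 2.163, 0.0]
wrist_force: [-0.3, -0.7, -2.2]
```

```bash
for k in a; do :; done; python3 shift.py '1 0 0 0 0 0 0.2;0 0 0 0 0 0 0.2'|sed -n 2,4p;python3 shift.py '1 0 0 0 0 0 0.2;0 0 0 0 0 0 0.2'|sed -n 2,4p
```

```text
position: [606.7, -9.4, 184.4]
tcp_rot: [2.278, 2.162, -0.001]
wrist_force: [0.4, -3.2, -1.8]
position: [606.8, -8.7, 184.4]
tcp_rot: [2.277, 2.162, -0.002]
wrist_force: [-0.1, -6.1, -1.9]
```

```bash
python3 shift.py '1 0 0 0 0 0 0.2;0 0 0 0 0 0 0.2;0 0 0 0 0 0 0.2'|sed -n 2,4p;python3 shift.py '0.7 0 0 0 0 0 0.2;0 0 0 0 0 0 0.2;0 0 0 0 0 0 0.2;0 0 0 0 0 0 0.2'; python3 -c "
from h import *
F=[]
for i in range(5):
    im=ctrl.camera('wrist');o=ctrl.get_obs();F.append(o['wrist_force'])
print(np.mean(F,0),o['position'])
cv2.imwrite('pics/w6.png',im[:,:,::-1])
im=ctrl.camera('scene');cv2.imwrite('pics/s6.png',im[:,:,::-1])"
```

```text
position: [606.8, -8.2, 184.4]
tcp_rot: [2.277, 2.162, -0.003]
wrist_force: [-0.6, -6.9, -2.1]
time_s: 25.35
position: [606.8, -7.8, 184.4]
tcp_rot: [2.277, 2.162, -0.004]
wrist_force: [-0.1, -7.5, -1.6]
grip_width: 0.278
gripper_force: 58.9
[ 0.18095799 -7.9616585  -1.81134312] [606.77817552  -7.77981369 184.38308424]
```

View pics/w6.png

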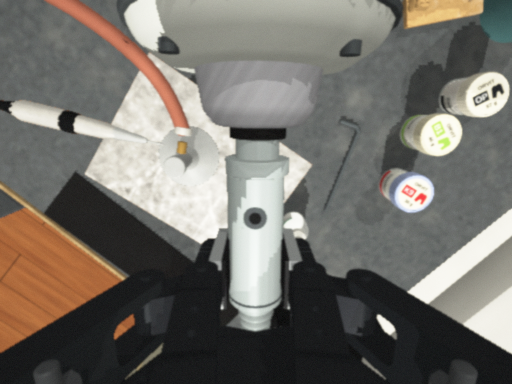

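The picture shows the barrel seated against the shoulder disc (rows 150–180), with the screw at (255,217) still centred on top. A little more push brings it to ~10 N.

```bash
python3 shift.py '1 0 0 0 0 0 0.2;0 0 0 0 0 0 0.2;0 0 0 0 0 0 0.2;0 0 0 0 0 0 0.2'|sed -n 1,4p; python3 -c "
from h import *
F=[]
for i in range(6):
    im=ctrl.camera('wrist');o=ctrl.get_obs();F.append(o['wrist_force'])
print(np.mean(F,0),o['position'],o['gripper_force'])"
```

```text
time_s: 26.15
position: [606.8, -7.3, 184.4]
tcp_rot: [2.276, 2.161, -0.005]
wrist_force: [-0.8, -9.7, -1.7]
[-0.40669461 -9.16930105 -1.60895476] [606.83873509  -7.27301647 184.37262531] 58.906756192445755
```

~9–10 N and steady, with about 2.1 mm of spring travel. Handing in.

```bash
python3 -c "
from station import ctrl
print(ctrl.sign_off())"
```

```text
the job is handed in; nothing more can be done
None
```

I handed the job in at about 26 s, with the arm holding the arbor home against the shoulder, set screw up, pressed at about 9 to 10 N (roughly 2 mm of spring travel); sign-off gave no verdict.

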